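Refit a valve block on a scraped air manifold and hold it shut

TASK

Take the orange scraper block by its rib and use it, not the fingers, to scrape the three green gasket scraps off the top face of the air manifold into the red tray tucked under its far edge, then stand the scraper back down on the worktop. Set the valve block on the manifold's two dowel pins, yellow mark to yellow mark, press it gently down against the spring check valves until it is fully flush on the face, and finish while still holding it pressed shut there with the gripper, as if for a colleague to put in the screws. Leave the other things on the worktop where they are.

Things in the scene. Friction and masses are not known exactly. Their poses are not given: they have to be found in the camera images.
- manifold: Air manifold bolted to the worktop: grey column with an overhanging aluminium top plate 70 (x) x 140 (y) x 22 mm, its flat upper face 66 mm above the worktop. Origin on the worktop under the plate's centre; x points to the edge with the tray under it, y along the plate to the yellow-marked end, z up. Air fittings stick out to x = -53 mm, below the face.
- manifold_face (a point): Centre of the manifold's flat upper face; axes as the manifold. Edges at x = -35 and 35 mm, y = -70 and 70 mm. Two dowel pins, 8 mm across with tapered noses, stand 14 mm up from it at (18, 57) and (18, -57) mm; two brass spring check valves, 10 mm across, 5 mm up at (0, 47) and (0, -47) mm. The face is flat and clear for y between -42 and 42 mm.
- manifold_mark (a point): Point on the upper edge of the manifold's yellow-marked end: 70 mm along y from manifold_face.
- check_left (a joint): Spring check valve near the marked end: 0 = standing 5 mm proud of the face, 0.005 = pushed level with the face (m). Pushing it takes 4 N at first and 6 N when level.
- check_right (a joint): The other spring check valve, the same. Together the two push the valve block up with 8 N (just resting) to 12 N (flush), more than its weight, so it springs up 5 mm when not pressed.
- valve_grip (a point): Valve block, 0.5 kg: aluminium flange 70 (x) x 140 (y) x 12 mm, on it a grey body 40 (x) x 92 (y) x 38 mm, on that a black coil at y = 18 to 44 mm, its top 63 mm above the underside. This point: on the grey body's centre line, 37 mm above the underside; grip it across x (40 mm) here. y points to the yellow-marked end, z up. Lies flat on the worktop.
- valve_foot (a point): Centre of the valve block's underside, 37 mm below valve_grip; it meets manifold_face when seated. Two through holes in the flange, 10.5 mm across, at (18, 57) and (18, -57) mm, take the dowels; the block fits one way round only.
- valve_mark (a point): Point on the lower edge of the valve block's yellow-marked end: 70 mm along y from valve_foot; it meets manifold_mark.
- scraper_grip (a point): Scraper block, 58 mm high, 0.16 kg, standing on the worktop: brass edge strip 28 (x) x 60 (y) x 6 mm at the bottom, orange block 26 x 58 mm up to 20 mm, above that a grip rib 16 (x) x 58 (y) mm. This point: middle of the rib, 42 mm above the bottom; grip the rib across x. Both long sides are alike.
- scraper_edge (a point): Centre of the scraper block's underside (the scraping face), 42 mm below scraper_grip. Scraper and valve block start one on the left and one on the right of the manifold; swing between them over the front of the table, since the laser marker and its rotary table stand tall behind and to the right of the manifold.
- scrap_1_mid (a point): Green hardened gasket scrap, about 14 x 8 x 5 mm, lying on the manifold's face; this is its centre.
- scrap_2_mid (a point): A second such scrap.
- scrap_3_mid (a point): A third such scrap.
- tray: The red tray beside the manifold, 110 (x) x 150 (y) x 40 mm high, open on top, its near rim tucked under the manifold's overhang, its length along the manifold. Loose. Origin: centre of its underside. (Another red tray, at the back of the table, has no part in the job.)
- driver: Red screwdriver lying near the front edge, 26 x 204 x 28 mm; leave alone. Origin: centre of its underside.
- eye_loupe: Black eye loupe, 37 mm across, 34 mm high; leave alone. Origin: centre of its underside.
- compound_tin: White tin with a green lid, 63 mm across, 35 mm high; leave alone. Origin: centre of its underside.
- cassette_a: Cream plastic cassette, 20 x 70 x 5 mm, lying near the front edge; leave alone. Origin: centre of its underside.
- cassette_b: Another cream cassette near the front edge; leave alone. Origin: centre of its underside.
- usb_stick: Red USB stick, 18 x 55 x 8 mm, right of the work; leave alone. Origin: centre of its underside.
There are look-alikes about, which are no part of the job. Of the things shaped like the part that bears scraper_grip, the orange one is meant.

How it is judged:
By the outcome, as a careful person would: the job done as asked, in the order asked, and still so for the second after the job is handed in, while the arm keeps its last pose, push and grip.
It also fails if it takes over 72 s, if anything falls off the work surface, if the arm or the gripper's body presses on something with over 40 N, if the wrist force passes 120 N, or if a joint passes its speed limit or range.

ROBOT

A 6-joint arm with a two-finger parallel gripper is mounted at the origin on a cart in front of the work surface, level with it; the furniture and walls round the work are solid. World frame = base frame: x ahead of the robot, y to its left, z up, the work surface at z = 0. Lengths are in mm, angles in rad, forces in N, time in s.
With the tool pointing down it reaches from about 300 to 775 mm from the base axis. Payload 14.6 kg.
Tool frame: the origin (TCP) lies midway between the tips of the shut fingers; the grasp point (between the pads) lies 19 mm behind it (manip.hold_point_z is the distance from the TCP to the grasp point, in mm); z points along the fingers, y is the direction in which the jaws open and shut (so a half turn about z gives the same grasp; the last joint's range is limited). The gripper opens to 94 mm and grips with 3 to 60 N. Pads are 16 mm wide; open, the fingers measure 119 mm over their backs; the gripper's body (75 mm by 177 mm) begins 78 mm behind the grasp point.
Start: joints at [-1.226, 0.3, 1.521, -0, 1.321, -0.067], TCP at [220.135, -504.014, 205.446] pointing down, gripper open.
Joint ranges: [-3.03, 3.03], [-0.79, 2.21], [0.23, 2.52], [-1.04, 4.18], [0, 3.07], [-2.55, 2.55]. Speed limits (rad/s): [2.22, 2.22, 2.57, 3.14, 3.14, 3.14].

INTERFACE

Orientations are given as [roll, pitch, yaw] about the fixed x, y, z axes, in that order (R = Rz(yaw) Ry(pitch) Rx(roll)).
In Python, from cell import manip gives the robot as it stands.
- The arm moves only by the shell command python3 -m crank 'ROWS' [OPENING] [FORCE]. ROWS is JSON, a list of rows, each an object with "offset": the shift along the world's x, y, z in m, a list of three; "spin": the turn about the world's z in degrees. In form: [{"offset": [dx, dy, dz], "spin": spin}, ...]. A call has exactly 8 rows; each row is the pose to reach, as a shift and turn from the pose measured when the call began; what a row does not reach only later rows make up. A row lasts 1/12 s, in which the tool goes at most 41.7 mm and 7.16 degrees, less where a joint would pass 70% of its speed; a pose out of reach is approached as far as the arm can. A call with a gripper value outside its range is refused whole. OPENING is the opening, from 0 (shut) to 1 (fully open), set as the call begins (- or left out, the last holds). The fingers move at their own pace and stop on an object; FORCE is the grip in N (left out, the last holds). Time passes only in rows, so rows that repeat a pose let the fingers close, or fill a call up. It gives the time, the measured TCP pose, the force and the opening at its end, in the units of the state.
- manip.read_state(): the state, without advancing time (a new reading comes with each control period).
- manip.camera(name): name is "scene" or "top" or "wrist"; returns a dict with "pixels" (480x640x3 uint8, red, green, blue), "fx", "fy", "cx", "cy" (pixels), "extrinsics" (4x4, takes a point from world to camera coordinates); the wrist camera has in their place "hand_eye" (4x4, takes a point from camera to tool coordinates, whose origin is the TCP and whose axes are the flange's). Camera axes: x right, y down, z forward; pixel columns grow to the right and rows downward; lengths in mm; the calibration is good to about 2 mm. A picture is of the moment at which its call begins: read the wrist's pose just before it. There is no depth.
- manip.sign_off(): hands the job in, once; it reports no verdict.
Trained networks look in a picture, given as the dict that the camera call returned (one of the last four; its "shot" number tells which), for a name from the list of things; names that differ only in an ending like _2 or _b are one class to them, and where a whole thing is asked for, a point or a joint stands for the part that bears it (a point fixed in the world has none). Each returns a list of dicts, best first, with "conf" (0 to 1); they miss things now and then, are a little off and sometimes report something else, mostly with a low value. They report only what shows in the picture. A call takes as long as a camera call. They do not tell look-alikes from the thing itself.
- manip.search_frame(picture, name): "location" ([x, y, z] in mm, in world coordinates, good to about 4 mm: the middle of the surface that is visible of it).
- manip.masks_of(picture, name): "mask" (480x640 bool, what is visible of it).
The state is a dict: "clock": time; "joints": joint angles; "qd": joint speeds; "effort": joint torques, N m; "eef_pos": TCP position; "eef_rot": TCP orientation; "wrist_force": force on the tool from outside, world axes, zero at the start; "moment": the same for the moment, N m; "finger_gap": finger opening in mm.
Only numpy, scipy, OpenCV 4.12 (cv2) and the standard library are available. Lean on these libraries where they do the work, as an engineer would, in place of code of your own. Each camera call takes 0.05 s, during which the arm holds its last target. There are 200 camera calls.

## Working session

There is one attempt and no reset: what is moved stays moved. The work goes in short steps, Python scripts to look and compute and a shell command to move; the robot and the scene stay as the last step left them, time stands still between calls to the robot, and variables do not carry over. Pictures are saved under pics/ and viewed, about 8 in all and at most 12, crops included, and the job is handed in when it is done.

```bash
ls; mkdir -p pics
cat > h.py <<'E'
from cell import manip
import cv2, numpy as np
def save(p,name,crop=None,scale=1):
    im=p["pixels"][:,:,::-1]
    if crop: u0,v0,u1,v1=crop; im=im[v0:v1,u0:u1]
    cv2.imwrite(f"pics/{name}.png",cv2.resize(im,None,fx=scale,fy=scale,interpolation=cv2.INTER_CUBIC))
def proj(p,X):
    E=np.array(p["extrinsics"]); c=E[:3,:3]@np.array(X,float)+E[:3,3]
    return [round(float(p["fx"]*c[0]/c[2]+p["cx"]),1),round(float(p["fy"]*c[1]/c[2]+p["cy"]),1)]
def onplane(p,u,v,z):
    E=np.array(p["extrinsics"]); R=E[:3,:3]; C=-R.T@E[:3,3]
    d=R.T@np.array([(u-p["cx"])/p["fx"],(v-p["cy"])/p["fy"],1]); return C+d*(z-C[2])/d[2]
def wristE(p,s):
    from scipy.spatial.transform import Rotation as Ro
    T=np.eye(4); T[:3,:3]=Ro.from_euler("xyz",s["eef_rot"]).as_matrix(); T[:3,3]=s["eef_pos"]
    p["extrinsics"]=np.linalg.inv(T@np.array(p["hand_eye"])); return p
E
python3 - <<'E'
from h import *
print(manip.read_state())
for c in ["top","scene"]:
    p=manip.camera(c); save(p,c+"0")
    print(c)
    for n in ["manifold","valve_grip","scraper_grip","scrap_1_mid","tray","manifold_face","manifold_mark","valve_mark","scraper_edge"]:
        try:
            for r in manip.search_frame(p,n)[:4]: print(n,np.round(r["location"],0),round(r["conf"],2),proj(p,r["location"]))
        except Exception as e: print(n,e)
E
```

```text
pics
{'clock': 0.0, 'joints': array([-1.22557336e+00,  3.00434389e-01,  1.52157438e+00, -1.85363589e-05,
        1.32071556e+00, -6.66130738e-02]), 'qd': array([-0.00142715, -0.0004327 ,  0.00078428, -0.00158789,  0.00079858,
        0.00187363]), 'effort': array([-2.74365530e-04, -5.31813276e+01, -3.52740777e+01,  7.08101084e-02,
        2.43779970e-02, -1.03268655e-04]), 'eef_pos': array([ 220.05751544, -503.76983688,  204.90930662]), 'eef_rot': array([-3.14046229e+00, -5.74140043e-05,  4.11840609e-01]), 'wrist_force': array([-0.50924519, -0.06816848,  0.33804032]), 'moment': array([ 0.0159066 , -0.02283115,  0.05561155]), 'finger_gap': 94.18398803840559}
top
manifold [477. -42.  64.] 0.91 [328.6, 285.5]
manifold [560. 297.  52.] 0.45 [196.7, 253.5]
valve_grip [ 460. -319.   12.] 0.83 [432.9, 292.0]
scraper_grip [598. 145.  53.] 0.76 [255.8, 239.1]
scraper_grip [559. 298.  53.] 0.64 [196.1, 253.9]
tray [569. -36.   2.] 0.88 [325.7, 251.6]
tray [ 376. -191.    7.] 0.66 [384.8, 324.1]
manifold_face [477. -48.  67.] 0.97 [330.7, 285.8]
manifold_face [622. 413.  28.] 0.15 [155.6, 231.0
[... 198 characters left out ...]
253.4]
scraper_edge [598. 144.  54.] 0.54 [256.1, 238.9]
scene
manifold [464. -26.  68.] 0.89 [352.8, 252.5]
manifold [ 377. -192.    4.] 0.74 [406.1, 249.9]
valve_grip [ 448. -289.   16.] 0.75 [401.2, 222.0]
scraper_grip [591. 158.  36.] 0.76 [275.7, 279.5]
scraper_grip [555. 307.  35.] 0.65 [247.7, 320.5]
scrap_1_mid [464. -23.  67.] 0.65 [352.2, 253.5]
tray [583. -42.  12.] 0.91 [321.5, 247.8]
manifold_face [464. -26.  65.] 0.72 [352.6, 253.2]
manifold_face [744. 226.  35.] 0.7 [217.8, 270.7]
manifold_mark [468. -26.  67.] 0.63 [351.4, 252.3]
valve_mark [ 448. -288.   15.] 0.7 [401.2, 222.7]
scraper_edge [595. 152.  32.] 0.9 [276.1, 278.7]
scraper_edge [556. 311.  37.] 0.79 [245.9, 321.0]
```

Run:
```python
from h import *
im=cv2.imread("pics/top0.png")[190:370,150:470]; cv2.imwrite("pics/topc.png",cv2.resize(im,None,fx=2.5,fy=2.5,interpolation=cv2.INTER_CUBIC))
```

```text
(no output)
```

View pics/topc.png

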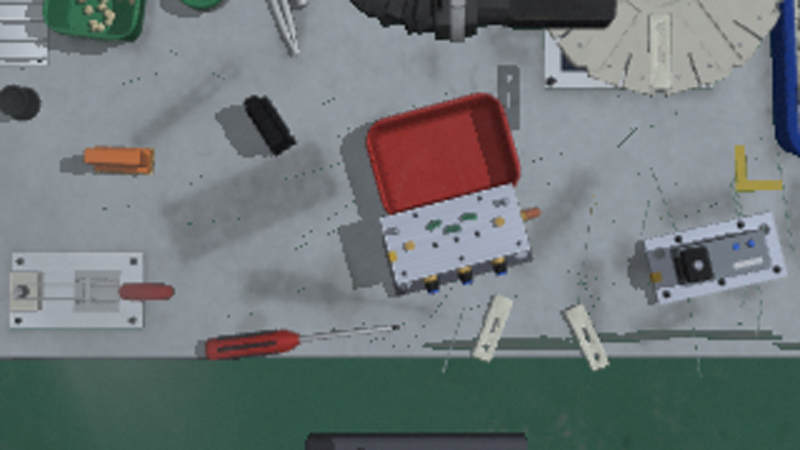

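View pics/scene0.png

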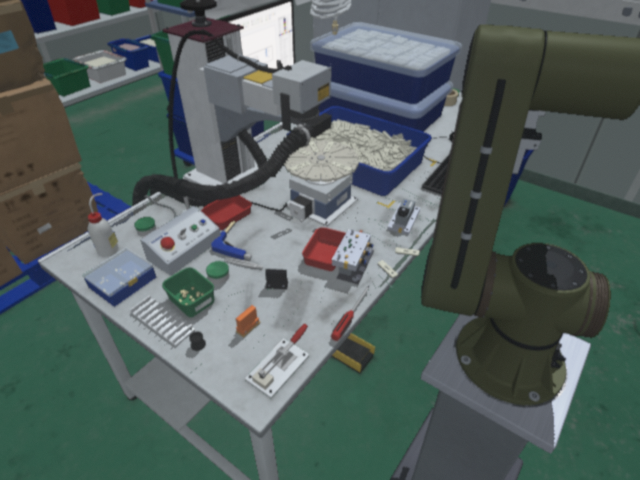

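The top crop shows the manifold centred near crop (455,237), with its yellow mark at left (393,257) and three green scraps on the face. The tray is above it at (440,150). The valve block is at (710,258), yellow mark to the left.

Scraper-shaped candidates are the orange one at crop (118,160) (image 197,254) and a black one at (270,125) (image 258,240). The orange one fits the description, and I'll confirm it in a wrist crop.

Run:
```python
from h import *
p=manip.camera("top"); 
for n,z in [("scraper_grip",50),("manifold",66),("valve_grip",12),("tray",40)]:
    for r in manip.masks_of(p,n)[:3]:
        m=r["mask"].astype(np.uint8); ys,xs=np.nonzero(m)
        pts=np.array([onplane(p,u,v,z)[:2] for u,v in zip(xs,ys)],np.float32)
        (c,s,a)=cv2.minAreaRect(pts); print(n,round(r["conf"],2),np.round(c),np.round(s),round(a,1),len(xs))
# yellow marks, dims
```

```text
scraper_grip 0.78 [599. 142.] [67. 26.] 33.9 248
scraper_grip 0.64 [559. 293.] [70. 31.] 89.9 284
manifold 0.7 [477. -60.] [ 88. 163.] 14.6 1910
valve_grip 0.64 [ 459. -326.] [ 69. 142.] 12.3 1353
tray 0.7 [570. -37.] [102. 152.] 14.4 2178
```

```bash
python3 -m crank '[{"offset":[0.02,0.03,0.02],"spin":7},{"offset":[0.04,0.06,0.04],"spin":14},{"offset":[0.06,0.1,0.05],"spin":21},{"offset":[0.08,0.13,0.06],"spin":28},{"offset":[0.1,0.17,0.07],"spin":35},{"offset":[0.12,0.2,0.08],"spin":42},{"offset":[0.14,0.24,0.08],"spin":49},{"offset":[0.16,0.27,0.08],"spin":56}]' 1
python3 -m crank '[{"offset":[0.01,0.04,0],"spin":2},{"offset":[0.02,0.08,0],"spin":4},{"offset":[0.03,0.12,0],"spin":6},{"offset":[0.04,0.16,0],"spin":8},{"offset":[0.05,0.19,0],"spin":10},{"offset":[0.05,0.22,0],"spin":10},{"offset":[0.05,0.22,0],"spin":10},{"offset":[0.05,0.22,0],"spin":10}]'
python3 - <<'E'
from h import *
s=manip.read_state(); p=wristE(manip.camera("wrist"),s); save(p,"w1",None,1.2)
print(s["eef_pos"],np.degrees(s["eef_rot"]),s["joints"]); print(np.round(p["hand_eye"],2))
E
```

```text
clock: 1.92
eef_pos: [380.6, -232.0, 286.3]
eef_rot: [3.14, 0.001, 1.395]
wrist_force: [1.2, -0.7, 0.1]
finger_gap: 93.9
clock: 2.58
eef_pos: [430.6, -11.1, 286.4]
eef_rot: [3.14, 0.001, 1.572]
wrist_force: [-0.7, 0.6, -0.5]
finger_gap: 93.9
[430.5977898  -11.07101835 286.4217885 ] [1.79898180e+02 5.10414085e-02 9.00898649e+01] [-1.10344685e-01 -2.81412147e-02  1.70529867e+00 -6.90843007e-04
  1.46256975e+00 -1.11839933e-01]
[[   0.     -0.96   -0.28   82.15]
 [   1.      0.      0.     -1.25]
 [  -0.     -0.28    0.96 -179.36]
 [   0.      0.      0.      1.  ]]
```

View pics/w1.png

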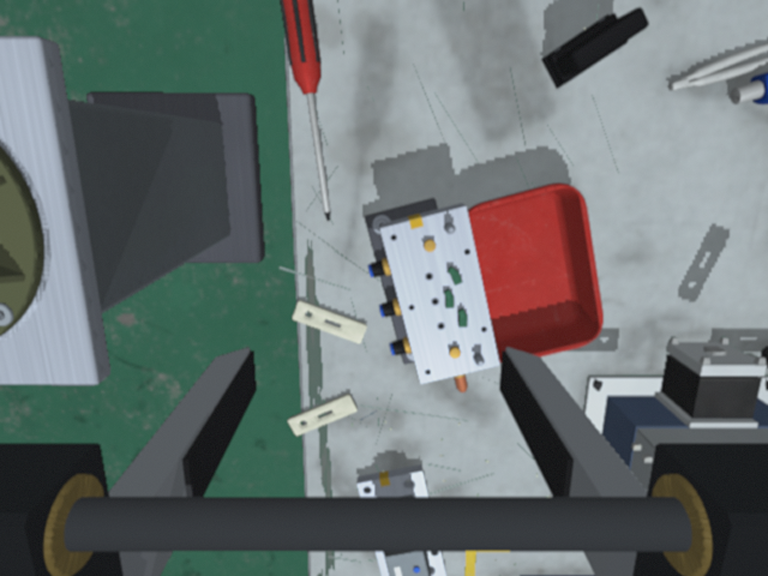

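The wrist view shows the manifold face with corners at about (382,229), (466,206), (498,365) and (422,384). The scraps are at (454,273), (448,296) and (462,316), and the dowels at (450,222) and (477,352). The yellow mark is at the top end (416,222). I'll fit the manifold pose from this view and continue to the scraper.

```bash
cat >> h.py <<'E'
def blobs(p,lo,hi,roi,z,amin=6):
    hsv=cv2.cvtColor(np.ascontiguousarray(p["pixels"]),cv2.COLOR_RGB2HSV); m=cv2.inRange(hsv,np.array(lo),np.array(hi))
    u0,v0,u1,v1=roi; k=np.zeros_like(m); k[v0:v1,u0:u1]=m[v0:v1,u0:u1]
    n,_,st,c=cv2.connectedComponentsWithStats(k); return [(np.round(c[i],1),st[i,4],np.round(onplane(p,*c[i],z)[:2],1)) for i in range(1,n) if st[i,4]>=amin]
E
python3 - <<'E'
from h import *
s=manip.read_state(); p=wristE(manip.camera("wrist"),s); cv2.imwrite("pics/w1raw.png",p["pixels"][:,:,::-1])
roi=(310,165,420,325)
print("green",*blobs(p,(35,60,20),(90,255,255),roi,68.5),sep="\n ")
print("brass",*blobs(p,(8,100,90),(32,255,255),roi,71),sep="\n ")
for uv in [(382,229),(466,206),(498,365),(422,384)]: print(np.round(onplane(p,uv[0]/1.2,uv[1]/1.2,66)[:2],1))
for uv in [(450,222),(477,352)]: print("pin",np.round(onplane(p,uv[0]/1.2,uv[1]/1.2,76)[:2],1))
im=p["pixels"]; hsv=cv2.cvtColor(np.ascontiguousarray(im),cv2.COLOR_RGB2HSV)
g=cv2.inRange(im,(185,190,200),(255,255,255)); k=np.zeros_like(g); k[165:325,300:425]=g[165:325,300:425]
c=max(cv2.findContours(k,cv2.RETR_EXTERNAL,cv2.CHAIN_APPROX_NONE)[0],key=cv2.contourArea)[:,0]
print(cv2.minAreaRect(np.array([onplane(p,u,v,66)[:2] for u,v in c],np.float32)))
E
```

```text
green
 (array([378.8, 227.9]), np.int32(79), array([492. , -27.2]))
 (array([374.1, 247.6]), np.int32(79), array([488.2, -47. ]))
 (array([385.2, 263.7]), np.int32(78), array([499.9, -63.5]))
brass
 (array([346. , 182.9]), np.int32(92), array([459.3,  16.5]))
 (array([357.5, 203. ]), np.int32(60), array([470.5,  -2.4]))
 (array([321.2, 221.4]), np.int32(57), array([436.3, -20.2]))
 (array([330.1, 255.2]), np.int32(55), array([445.2, -54. ]))
 (array([338.6, 287.1]), np.int32(48), array([454.1, -87.4]))
 (array([378.7, 292. ]), np.int32(56), array([494.4, -92.7]))
 (array([384.3, 318. ]), np.int32(92), array([ 501.4, -121.2]))
[433.6   8.3]
[499.   26.3]
[ 533.  -108.1]
[ 468.6 -125.9]
pin [485.6  15.3]
pin [512.3 -92. ]
((482.91046142578125, -49.043540954589844), (69.07289123535156, 138.6694793701172), 14.709797859191895)
```

```bash
python3 -m crank '[{"offset":[0.01,0.04,0],"spin":0},{"offset":[0.02,0.08,0],"spin":0},{"offset":[0.03,0.12,0],"spin":0},{"offset":[0.05,0.155,-0.01],"spin":0},{"offset":[0.06,0.19,-0.02],"spin":0},{"offset":[0.08,0.23,-0.03],"spin":0},{"offset":[0.1,0.25,-0.04],"spin":0},{"offset":[0.1,0.25,-0.05],"spin":0}]'
python3 -m crank '[{"offset":[0.01,0.01,-0.01],"spin":0},{"offset":[0.02,0.02,-0.02],"spin":0},{"offset":[0.03,0.025,-0.04],"spin":0},{"offset":[0.03,0.025,-0.04],"spin":0},{"offset":[0.03,0.025,-0.04],"spin":0},{"offset":[0.03,0.025,-0.04],"spin":0},{"offset":[0.03,0.025,-0.04],"spin":0},{"offset":[0.03,0.025,-0.04],"spin":0}]'
python3 - <<'E'
from h import *
s=manip.read_state(); p=wristE(manip.camera("wrist"),s); save(p,"w2",None,1.2)
print(s["eef_pos"])
for r in manip.masks_of(p,"scraper_grip")[:2]:
    ys,xs=np.nonzero(r["mask"]); print(r["conf"],xs.mean(),ys.mean(),len(xs))
roi=(0,0,640,350)
print(*blobs(p,(5,150,60),(18,255,255),roi,58,200),sep="\n ")
im=p["pixels"]; hsv=cv2.cvtColor(np.ascontiguousarray(im),cv2.COLOR_RGB2HSV); m=cv2.inRange(hsv,(5,150,60),(18,255,255)); m[350:]=0
c=max(cv2.findContours(m,cv2.RETR_EXTERNAL,cv2.CHAIN_APPROX_NONE)[0],key=cv2.contourArea)[:,0]
print(cv2.minAreaRect(np.array([onplane(p,u,v,58)[:2] for u,v in c],np.float32)))
E
```

```text
clock: 3.35
eef_pos: [532.7, 239.4, 234.0]
eef_rot: [-3.142, 0.001, 1.57]
wrist_force: [-0.7, -0.5, -1.3]
finger_gap: 94.0
clock: 4.02
eef_pos: [562.8, 264.0, 195.4]
eef_rot: [3.14, 0.001, 1.57]
wrist_force: [-0.2, 0.3, 0.8]
finger_gap: 94.1
[562.84998997 263.95269553 195.35955817]
0.91 314.7538100820633 176.7600625244236 2559
0.9 354.8625909752547 346.9604075691412 3435
(array([314.9, 177.3]), np.int32(2242), array([562.3, 307.3]))
((562.206787109375, 305.2306213378906), (58.09114456176758, 22.35865592956543), 87.68356323242188)
```

View pics/w2.png

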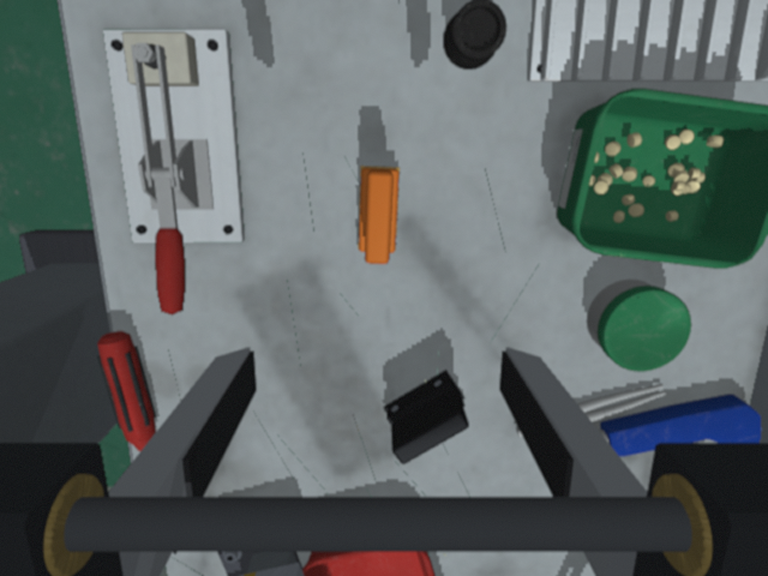

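Wrist view: the orange scraper's rib is at (378,217) and the black look-alike at (425,415). Orange confirmed. It sits at about (562.5, 305) with yaw ≈ -2°. Descending to grip it.

```bash
python3 -m crank '[{"offset":[0,0.02,-0.02],"spin":-1},{"offset":[0,0.041,-0.05],"spin":-2},{"offset":[0,0.041,-0.08],"spin":-2},{"offset":[0,0.041,-0.11],"spin":-2},{"offset":[0,0.041,-0.135],"spin":-2},{"offset":[0,0.041,-0.155],"spin":-2},{"offset":[0,0.041,-0.165],"spin":-2},{"offset":[0,0.041,-0.172],"spin":-2}]'
python3 -m crank '[{"offset":[0,0,0],"spin":0},{"offset":[0,0,0],"spin":0},{"offset":[0,0,0],"spin":0},{"offset":[0,0,0],"spin":0},{"offset":[0,0,0],"spin":0},{"offset":[0,0,0],"spin":0},{"offset":[0,0,0],"spin":0},{"offset":[0,0,0],"spin":0}]' 0 40
python3 -m crank '[{"offset":[0,0,0],"spin":0},{"offset":[0,0,0],"spin":0},{"offset":[0,0,0],"spin":0},{"offset":[0,0,0],"spin":0},{"offset":[0,0,0],"spin":0},{"offset":[0,0,0],"spin":0},{"offset":[0,0,0],"spin":0},{"offset":[0,0,0],"spin":0}]'
```

```text
clock: 4.78
eef_pos: [562.5, 305.1, 22.1]
eef_rot: [3.141, 0.001, 1.535]
wrist_force: [0.9, 0.1, 0.0]
finger_gap: 93.8
clock: 5.45
eef_pos: [562.6, 305.1, 22.3]
eef_rot: [3.141, 0.001, 1.535]
wrist_force: [-0.4, -0.8, 0.8]
finger_gap: 44.1
clock: 6.12
eef_pos: [562.5, 305.1, 22.2]
eef_rot: [3.141, 0.001, 1.535]
wrist_force: [-0.1, 0.1, -1.9]
finger_gap: 15.9
```

```bash
python3 -m crank '[{"offset":[0,0,0.03],"spin":0},{"offset":[0,0,0.07],"spin":0},{"offset":[0,0,0.1],"spin":0},{"offset":[-0.01,-0.03,0.12],"spin":3},{"offset":[-0.02,-0.07,0.13],"spin":6},{"offset":[-0.03,-0.11,0.13],"spin":9},{"offset":[-0.04,-0.15,0.13],"spin":13},{"offset":[-0.05,-0.185,0.13],"spin":16.7}]'
python3 -m crank '[{"offset":[-0.01,-0.035,0],"spin":0},{"offset":[-0.02,-0.07,0],"spin":0},{"offset":[-0.03,-0.105,0],"spin":0},{"offset":[-0.04,-0.14,-0.005],"spin":0},{"offset":[-0.051,-0.174,-0.01],"spin":0},{"offset":[-0.051,-0.174,-0.02],"spin":0},{"offset":[-0.051,-0.174,-0.02],"spin":0},{"offset":[-0.051,-0.174,-0.02],"spin":0}]'
python3 - <<'E'
from h import *
s=manip.read_state(); p=wristE(manip.camera("wrist"),s); save(p,"w3",None,1.2)
print(s["eef_pos"],s["eef_rot"])
E
```

```text
clock: 6.78
eef_pos: [511.5, 118.1, 152.3]
eef_rot: [3.141, 0.001, 1.83]
wrist_force: [0.5, 0.2, -1.4]
finger_gap: 15.9
clock: 7.45
eef_pos: [460.4, -55.7, 132.2]
eef_rot: [-3.141, 0.001, 1.829]
wrist_force: [-0.7, 0.4, -1.9]
finger_gap: 15.6
[460.44185206 -55.68532072 132.19512163] [-3.14142145e+00  9.00617011e-04  1.82937085e+00]
```

View pics/w3.png

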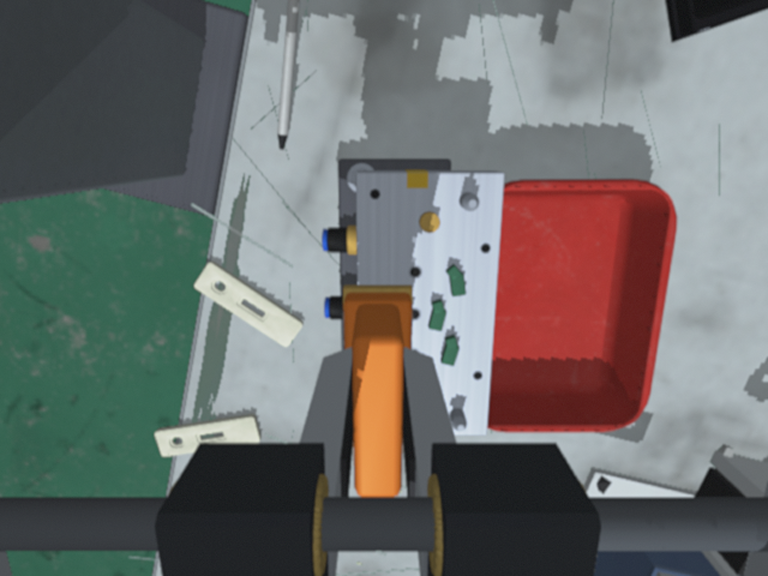

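The manifold face is clear in view, with the scraper (378,320) lined up on the fitting side. The scraps are at (456,280), (438,314) and (450,349). I'll recheck the fit from this view.

```bash
cat >> h.py <<'E'
def loc(X,c=(482.9,-49.0),a=14.7):
    a=np.radians(a); d=np.array(X[:2])-c; return np.round([d[0]*np.cos(a)+d[1]*np.sin(a),-d[0]*np.sin(a)+d[1]*np.cos(a)],1)
E
python3 - <<'E'
from h import *
s=manip.read_state(); p=wristE(manip.camera("wrist"),s)
for n,u,v,z in [("c++",503,172,66),("c-+",357,172,66),("c+-",490,433,66),("pin+",468,196,80),("pin-",458,405,80),("chk",429,218,71),("s",456,280,68),("s",438,314,68),("s",450,349,68),("tcp",0,0,0)]:
    X=onplane(p,u/1.2,v/1.2,z) if n!="tcp" else s["eef_pos"]; print(n,np.round(X[:2],1),loc(X))
print(*[(b,loc(b[2])) for b in blobs(p,(35,60,20),(90,255,255),(330,200,420,320),68.5)],sep="\n")
E
```

```text
c++ [498.6  28.6] [34.8 71.1]
c-+ [432.2  10.9] [-33.8  70.8]
c+- [ 536.8 -105. ] [ 38.  -67.8]
pin+ [483.3  14.4] [16.5 61.2]
pin- [510.4 -86.5] [ 17.1 -43.3]
chk [470.4  -0.5] [ 0.2 50.1]
s [492.5 -26.7] [14.9 19.1]
s [489. -46.] [6.7 1.3]
s [500.5 -62.6] [ 13.6 -17.6]
tcp [460.8 -55.3] [-23.   -0.5]
((array([378.9, 234.2]), np.int32(244), array([491.9, -27.3])), array([14.2, 18.7]))
((array([363.1, 263.2]), np.int32(229), array([488.1, -47.1])), array([5.5, 0.5]))
((array([373.7, 292.2]), np.int32(229), array([499.8, -63.5])), array([ 12.7, -18.3]))
```

```bash
python3 -m crank '[{"offset":[0,0,-0.015],"spin":0},{"offset":[0,0,-0.028],"spin":0},{"offset":[0,0,-0.036],"spin":0},{"offset":[0,0,-0.04],"spin":0},{"offset":[0,0,-0.042],"spin":0},{"offset":[0,0,-0.043],"spin":0},{"offset":[0,0,-0.0435],"spin":0},{"offset":[0,0,-0.0435],"spin":0}]'
python3 -m crank '[{"offset":[0,0,-0.0003],"spin":0},{"offset":[0,0,-0.0006],"spin":0},{"offset":[0,0,-0.0006],"spin":0},{"offset":[0,0,-0.0006],"spin":0},{"offset":[0,0,-0.0006],"spin":0},{"offset":[0,0,-0.0006],"spin":0},{"offset":[0,0,-0.0006],"spin":0},{"offset":[0,0,-0.0006],"spin":0}]'
```

```text
clock: 8.22
eef_pos: [461.2, -55.1, 89.6]
eef_rot: [3.14, 0.002, 1.831]
wrist_force: [-0.2, -0.4, -1.4]
finger_gap: 15.5
clock: 8.88
eef_pos: [461.2, -55.1, 89.0]
eef_rot: [3.14, 0.002, 1.831]
wrist_force: [0.0, -0.4, -0.8]
finger_gap: 15.7
```

```bash
python3 -m crank '[{"offset":[0,0,-0.0003],"spin":0},{"offset":[0,0,-0.0006],"spin":0},{"offset":[0,0,-0.001],"spin":0},{"offset":[0,0,-0.001],"spin":0},{"offset":[0,0,-0.001],"spin":0},{"offset":[0,0,-0.001],"spin":0},{"offset":[0,0,-0.001],"spin":0},{"offset":[0,0,-0.001],"spin":0}]'
```

```text
clock: 9.55
eef_pos: [461.2, -55.1, 88.1]
eef_rot: [3.14, 0.002, 1.831]
wrist_force: [-1.5, 0.3, 6.2]
finger_gap: 15.6
```

```bash
python3 -m crank '[{"offset":[0.004,0.001,-0.0004],"spin":0},{"offset":[0.008,0.002,-0.0004],"spin":0},{"offset":[0.012,0.003,-0.0004],"spin":0},{"offset":[0.016,0.0042,-0.0004],"spin":0},{"offset":[0.02,0.0052,-0.0004],"spin":0},{"offset":[0.024,0.0063,-0.0004],"spin":0},{"offset":[0.028,0.0073,-0.0004],"spin":0},{"offset":[0.03,0.0079,-0.0004],"spin":0}]'
python3 -m crank '[{"offset":[0.004,0.001,-0.0003],"spin":0},{"offset":[0.008,0.002,-0.0003],"spin":0},{"offset":[0.012,0.003,-0.0003],"spin":0},{"offset":[0.016,0.0042,-0.0003],"spin":0},{"offset":[0.02,0.0052,-0.0002],"spin":0},{"offset":[0.024,0.0063,-0.0001],"spin":0},{"offset":[0.028,0.0073,0],"spin":0},{"offset":[0.032,0.0084,0],"spin":0}]'
python3 - <<'E'
from h import *
s=manip.read_state(); p=wristE(manip.camera("wrist"),s); save(p,"w4",None,1.2); print(loc(s["eef_pos"]))
print(*[(b,loc(b[2])) for b in blobs(p,(35,60,20),(90,255,255),(290,150,560,370),5)],sep="\n")
E
```

```text
clock: 10.22
eef_pos: [491.4, -47.3, 88.1]
eef_rot: [3.14, 0.002, 1.831]
wrist_force: [-5.2, -2.8, 9.8]
finger_gap: 15.7
clock: 10.88
eef_pos: [523.7, -38.9, 88.2]
eef_rot: [3.141, 0.002, 1.831]
wrist_force: [-2.3, -0.8, 4.8]
finger_gap: 15.5
[42.  -0.6]
((array([322.6, 227.2]), np.int32(175), array([523. , -19.9])), array([46.2, 18. ]))
```

View pics/w4.png

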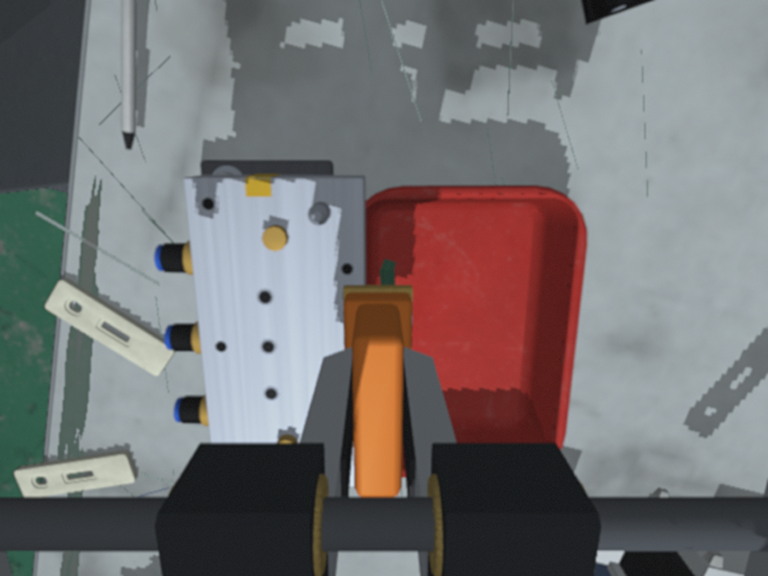

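The face is clear. One scrap shows in the tray at (388,272); the other two are hidden by the scraper. I'll lift, look, and carry the scraper back.

```bash
python3 -m crank '[{"offset":[0,0,0.02],"spin":0},{"offset":[0,0,0.05],"spin":0},{"offset":[-0.005,0.03,0.07],"spin":0},{"offset":[-0.01,0.065,0.08],"spin":0},{"offset":[-0.015,0.1,0.08],"spin":-3},{"offset":[-0.02,0.13,0.08],"spin":-6},{"offset":[-0.02,0.16,0.08],"spin":-9},{"offset":[-0.01,0.19,0.08],"spin":-13}]'
python3 - <<'E'
from h import *
p=manip.camera("top"); print(*[(b,loc(b[2])) for b in blobs(p,(35,60,20),(90,255,255),(280,215,370,310),5,2)],sep="\n")
E
python3 -m crank '[{"offset":[0.012,0.038,0],"spin":-3.9},{"offset":[0.024,0.076,-0.01],"spin":-3.9},{"offset":[0.036,0.114,-0.02],"spin":-3.9},{"offset":[0.048,0.154,-0.04],"spin":-3.9},{"offset":[0.048,0.154,-0.07],"spin":-3.9},{"offset":[0.048,0.154,-0.1],"spin":-3.9},{"offset":[0.048,0.154,-0.12],"spin":-3.9},{"offset":[0.048,0.154,-0.13],"spin":-3.9}]'
```

```text
clock: 11.6
eef_pos: [513.2, 152.9, 168.1]
eef_rot: [3.14, 0.002, 1.603]
wrist_force: [-0.1, -0.5, -1.1]
finger_gap: 15.6
((array([333. , 265.2]), np.int32(6), array([532.3, -55.2])), array([ 46.2, -18.5]))
((array([326.4, 266.9]), np.int32(8), array([527.8, -37.5])), array([46.3, -0.3]))
((array([320.4, 268.6]), np.int32(8), array([523.2, -21.5])), array([46. , 16.4]))
clock: 12.32
eef_pos: [561.4, 310.5, 34.0]
eef_rot: [-3.14, 0.003, 1.53]
wrist_force: [0.1, 0.4, -2.2]
finger_gap: 15.8
```

All three scraps are in the tray. Lowering the scraper.

```bash
python3 -m crank '[{"offset":[0,0,-0.005],"spin":0},{"offset":[0,0,-0.008],"spin":0},{"offset":[0,0,-0.01],"spin":0},{"offset":[0,0,-0.011],"spin":0},{"offset":[0,0,-0.0115],"spin":0},{"offset":[0,0,-0.012],"spin":0},{"offset":[0,0,-0.012],"spin":0},{"offset":[0,0,-0.012],"spin":0}]'
```

```text
clock: 12.98
eef_pos: [561.6, 310.6, 22.4]
eef_rot: [-3.14, 0.003, 1.53]
wrist_force: [-0.2, -0.6, -2.4]
finger_gap: 15.6
```

```bash
python3 -m crank '[{"offset":[0,0,-0.0003],"spin":0},{"offset":[0,0,-0.0006],"spin":0},{"offset":[0,0,-0.0008],"spin":0},{"offset":[0,0,-0.0008],"spin":0},{"offset":[0,0,-0.0008],"spin":0},{"offset":[0,0,-0.0008],"spin":0},{"offset":[0,0,-0.0008],"spin":0},{"offset":[0,0,-0.0008],"spin":0}]'
python3 -m crank '[{"offset":[0,0,0],"spin":0},{"offset":[0,0,0],"spin":0},{"offset":[0,0,0],"spin":0},{"offset":[0,0,0],"spin":0},{"offset":[0,0,0],"spin":0},{"offset":[0,0,0],"spin":0},{"offset":[0,0,0],"spin":0},{"offset":[0,0,0],"spin":0}]' 1
python3 -m crank '[{"offset":[0,0,0.03],"spin":0},{"offset":[0,0,0.07],"spin":0},{"offset":[0,0,0.11],"spin":0},{"offset":[0,0,0.15],"spin":0},{"offset":[-0.01,-0.04,0.18],"spin":0},{"offset":[-0.02,-0.08,0.2],"spin":0},{"offset":[-0.04,-0.11,0.22],"spin":0},{"offset":[-0.06,-0.145,0.23],"spin":0}]'
```

```text
clock: 13.65
eef_pos: [561.8, 310.7, 22.2]
eef_rot: [-3.141, 0.002, 1.53]
wrist_force: [-2.0, -1.7, 5.3]
finger_gap: 15.4
clock: 14.32
eef_pos: [561.7, 310.6, 22.2]
eef_rot: [-3.141, 0.003, 1.53]
wrist_force: [0.6, 0.1, 0.6]
finger_gap: 65.4
clock: 14.98
eef_pos: [507.0, 174.5, 250.4]
eef_rot: [3.14, 0.002, 1.53]
wrist_force: [1.4, -0.2, 0.2]
finger_gap: 93.7
```

```bash
python3 -m crank '[{"offset":[-0.01,-0.04,0],"spin":3},{"offset":[-0.02,-0.08,0],"spin":6},{"offset":[-0.03,-0.12,0],"spin":9},{"offset":[-0.03,-0.16,0],"spin":13},{"offset":[-0.03,-0.2,0],"spin":17},{"offset":[-0.03,-0.24,-0.01],"spin":17},{"offset":[-0.02,-0.27,-0.03],"spin":17},{"offset":[-0.01,-0.305,-0.04],"spin":17}]'
python3 -m crank '[{"offset":[0,0,0],"spin":0},{"offset":[0,0,0],"spin":0},{"offset":[0,0,0],"spin":0},{"offset":[0,0,0],"spin":0},{"offset":[0,0,0],"spin":0},{"offset":[0,0,0],"spin":0},{"offset":[0,0,0],"spin":0},{"offset":[0,0,0],"spin":0}]'
python3 - <<'E'
from h import *
s=manip.read_state(); p=wristE(manip.camera("wrist"),s); save(p,"w5",None,1.2); np.save("E5.npy",p["extrinsics"]); print(s["eef_pos"],s["eef_rot"],[p[k] for k in ("fx","fy","cx","cy")])
print(*[(b,loc(b[2])) for b in blobs(p,(12,100,90),(32,255,255),(200,60,500,380),71)],sep="\n")
E
```

```text
clock: 15.65
eef_pos: [496.5, -132.0, 209.3]
eef_rot: [3.14, 0.002, 1.826]
wrist_force: [0.6, 0.2, -0.2]
finger_gap: 94.5
clock: 16.32
eef_pos: [496.5, -131.7, 209.5]
eef_rot: [3.14, 0.002, 1.827]
wrist_force: [-0.1, 0.2, 0.4]
finger_gap: 94.0
[ 496.5156678  -131.67166968  209.48088088] [3.14020024e+00 1.77678657e-03 1.82679904e+00] [423.60983550575804, 423.60983550575804, 314.50988043935416, 246.73488033193206]
((array([273.4,  69.6]), np.int32(121), array([438.2, -25.1])), array([-37.2,  34.5]))
((array([274.7, 120.8]), np.int32(108), array([446.8, -58.2])), array([-37.3,   0.3]))
((array([276. , 169.2]), np.int32(94), array([455.6, -91.5])), array([-37.2, -34.2]))
((array([326. , 184.8]), np.int32(104), array([494.5, -93.2])), array([  0. , -45.7]))
((array([325.1, 217.3]), np.int32(49), array([ 500.4, -117.4])), array([ -0.4, -70.6]))
((array([223., 328.]), np.int32(80), array([ 443.1, -229.3])), array([ -84.2, -164.3]))
```

View pics/w5.png

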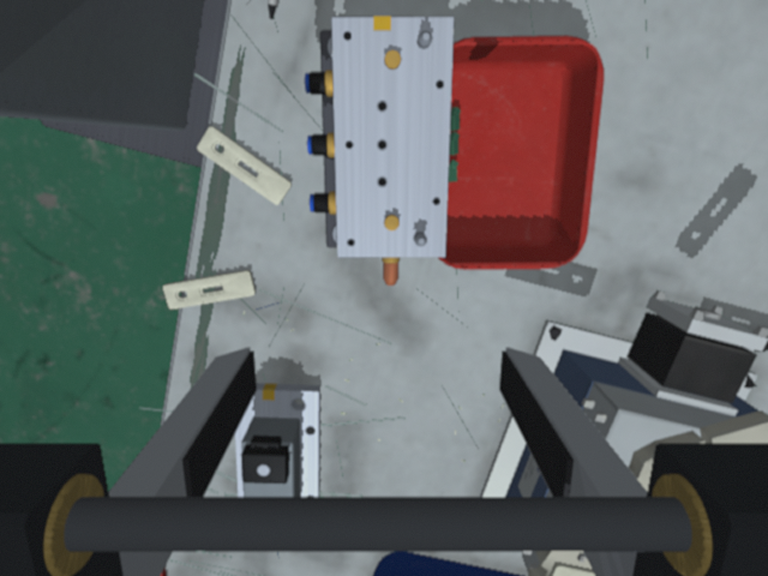

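The three scraps lie in the tray by the near wall (455,115–172). The face is empty, with corners at about (331,16), (452,17), (447,257) and (338,257). I'll fit the pose precisely from this view.

Run:
```python
from h import *
from scipy.optimize import least_squares
s=manip.read_state(); p=wristE(manip.camera("wrist"),s)
bl=blobs(p,(12,100,90),(32,255,255),(315,38,340,195),71); print(bl)
im=np.ascontiguousarray(p["pixels"]); gray=cv2.cvtColor(im,cv2.COLOR_RGB2GRAY)
c=np.float32([[331,16],[452,17],[447,257],[338,257]]).reshape(-1,1,2)/1.2
c=cv2.cornerSubPix(gray,c.copy(),(4,4),(-1,-1),(3,30,.01))[:,0]; print(c*1.2)
obs=[((-35,70,66),c[0]),((35,70,66),c[1]),((35,-70,66),c[2]),((-35,-70,66),c[3])]+[((0,47 if b[0][1]<100 else -47,71),b[0]) for b in bl if b[1]>40]
def f(q,full=False):
    a=q[2];r=[]
    for X,uv in obs:
        w=[q[0]+X[0]*np.cos(a)-X[1]*np.sin(a),q[1]+X[0]*np.sin(a)+X[1]*np.cos(a),X[2]+q[3]]
        r+=list(np.array(proj(p,w))-uv)
    return np.array(r)
for dz in (False,True):
    r=least_squares(lambda q:f([*q,0] if len(q)==3 else q),[483,-49,.257]+([0] if dz else []),loss="soft_l1",x_scale=[1,1,.01]+([1] if dz else []),diff_step=1e-3)
    print(np.round(r.x,4),np.degrees(r.x[2]),np.round(r.fun.reshape(-1,2),1).tolist())
```

```text
[(array([326.9,  48.8]), np.int32(147), array([470.7,  -3. ])), (array([326. , 184.6]), np.int32(105), array([494.5, -93.2]))]
[[333.53555   15.972595]
 [452.9185    16.430939]
 [447.00003  257.      ]
 [337.66708  256.52194 ]]
[ 4.831522e+02 -4.809510e+01  2.625000e-01] 15.042837970437533 [[-1.9, -0.1], [1.0, -1.1], [-0.7, -0.4], [0.2, 0.5], [0.4, -0.3], [1.0, 0.7]]
[ 4.829976e+02 -4.819800e+01  2.589000e-01  0.000000e+00] 14.833028275308697 [[-1.8, -0.2], [1.1, -0.8], [-1.3, -0.2], [-0.3, 0.4], [0.4, -0.2], [0.5, 0.8]]
```

```bash
python3 -m crank '[{"offset":[-0.02,-0.035,0.02],"spin":0},{"offset":[-0.03,-0.075,0.02],"spin":0},{"offset":[-0.04,-0.115,0.02],"spin":0},{"offset":[-0.05,-0.155,0.02],"spin":0},{"offset":[-0.055,-0.195,0.02],"spin":0},{"offset":[-0.055,-0.235,0.01],"spin":0},{"offset":[-0.05,-0.265,0],"spin":0},{"offset":[-0.04,-0.285,0],"spin":0}]'
python3 - <<'E'
from h import *
s=manip.read_state(); p=wristE(manip.camera("wrist"),s); save(p,"w6",None,1.2); print(s["eef_pos"],s["eef_rot"],np.abs(s["qd"]).max())
E
```

```text
clock: 17.08
eef_pos: [454.9, -419.5, 207.1]
eef_rot: [-3.141, -0.001, 1.824]
wrist_force: [0.5, 0.8, -0.5]
finger_gap: 94.0
[ 454.92042433 -419.48109497  207.10441777] [-3.14123047e+00 -5.43251722e-04  1.82384398e+00] 0.8241652973882487
```

View pics/w6.png

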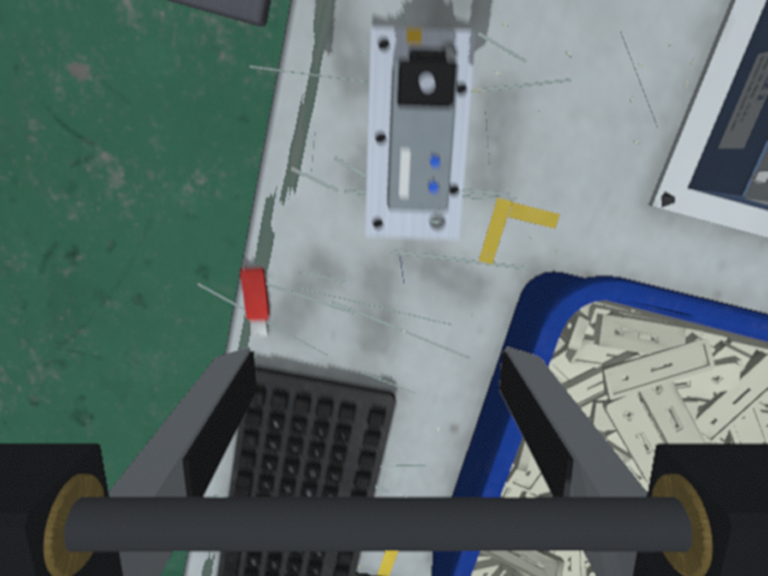

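The valve block shows its yellow mark at (413,35), flange corners at about (370,26), (471,27), (460,238) and (366,238), and dowel holes at (450,48) and (437,221). I'll fit its pose once the arm is still.

```bash
python3 -m crank '[{"offset":[0,0,0],"spin":0},{"offset":[0,0,0],"spin":0},{"offset":[0,0,0],"spin":0},{"offset":[0,0,0],"spin":0},{"offset":[0,0,0],"spin":0},{"offset":[0,0,0],"spin":0},{"offset":[0,0,0],"spin":0},{"offset":[0,0,0],"spin":0}]'
python3 - <<'E'
from h import *
from scipy.optimize import least_squares
s=manip.read_state(); p=wristE(manip.camera("wrist"),s); print(s["eef_pos"],s["eef_rot"])
# old vs new shift for guesses
cv2.imwrite("pics/w7raw.png",p["pixels"][:,:,::-1])
im=np.ascontiguousarray(p["pixels"]); gray=cv2.cvtColor(im,cv2.COLOR_RGB2GRAY)
old=cv2.cvtColor(cv2.resize(cv2.imread("pics/w6.png"),(640,480),interpolation=cv2.INTER_AREA),cv2.COLOR_BGR2GRAY)
sh,_=cv2.phaseCorrelate(np.float32(old[:260,200:480]),np.float32(gray[:260,200:480])); print("shift",sh)
G=[((-35,70,12),(370,26)),((35,70,12),(471,27)),((35,-70,12),(460,238)),((-35,-70,12),(366,238)),((-20,-46,50),(387,209)),((20,-46,50),(447,211))]
c=(np.float32([g[1] for g in G])/1.2+np.float32(sh)).reshape(-1,1,2)
c2=cv2.cornerSubPix(gray,c.copy(),(4,4),(-1,-1),(3,30,.01))[:,0]; print((c2-c[:,0]).round(1).tolist())
obs=[(g[0],uv) for g,uv in zip(G,c2)]
def f(q):
    a=q[2];r=[]
    for X,uv in obs:
        w=[q[0]+X[0]*np.cos(a)-X[1]*np.sin(a),q[1]+X[0]*np.sin(a)+X[1]*np.cos(a),X[2]]
        r+=list(np.array(proj(p,w))-uv)
    return np.array(r)
r=least_squares(f,[460,-322,.22],loss="soft_l1",x_scale=[1,1,.01],diff_step=1e-3)
print(np.round(r.x,4),np.degrees(r.x[2]),np.round(r.fun.reshape(-1,2),1).tolist())
q=r.x;a=q[2]
o=cv2.resize(im[:,:,::-1],None,fx=3,fy=3,interpolation=cv2.INTER_CUBIC)
for X in [g[0] for g in G]+[(18,57,12),(18,-57,12),(-20,46,50),(20,46,50)]:
    w=[q[0]+X[0]*np.cos(a)-X[1]*np.sin(a),q[1]+X[0]*np.sin(a)+X[1]*np.cos(a),X[2]]; u,v=proj(p,w); cv2.circle(o,(int(u*3+1),int(v*3+1)),4,(255,0,255),1)
u,v=proj(p,[q[0],q[1],12]); x0=max(0,int(u*3)-250);y0=max(0,int(v*3)-300); cv2.imwrite("pics/w7.png",o[y0:y0+600,x0:x0+500])
E
```

```text
clock: 17.8
eef_pos: [456.5, -421.0, 207.6]
eef_rot: [3.141, 0.001, 1.824]
wrist_force: [-1.2, -0.3, 0.3]
finger_gap: 93.8
[ 456.46984925 -421.02901585  207.63142288] [3.14135198e+00 5.60362479e-04 1.82365012e+00]
shift (-1.1156796097677102, -1.7137929751027627)
[[-0.800000011920929, -3.5999999046325684], [-1.0, -1.0], [-2.4000000953674316, -1.5], [0.0, 0.0], [-0.800000011920929, -3.700000047683716], [0.0, 0.0]]
[ 4.572288e+02 -3.257264e+02  2.272000e-01] 13.018864817125689 [[-1.4, 1.1], [2.3, 0.3], [0.6, -0.5], [-2.1, -4.1], [-0.6, 1.6], [-0.6, -2.5]]
```

View pics/w7.png

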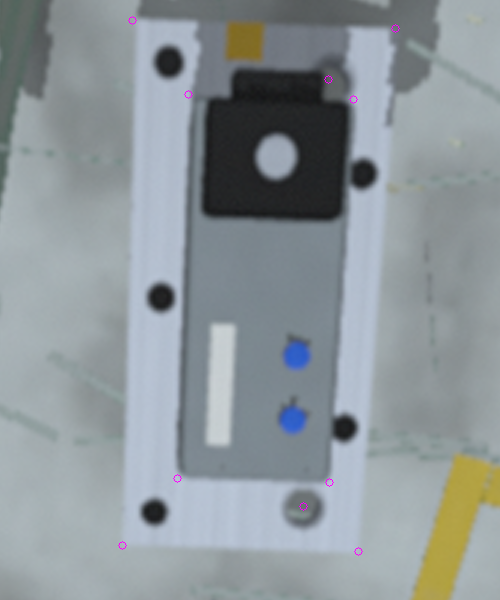

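The overlay fits within about 1 mm. Valve block is at (457.5, -325.7), yaw 13.0°. Gripping it.

```bash
python3 -m crank '[{"offset":[0,0.03,-0.01],"spin":-0.5},{"offset":[0.001,0.065,-0.03],"spin":-1.5},{"offset":[0.001,0.0953,-0.06],"spin":-1.5},{"offset":[0.001,0.0953,-0.1],"spin":-1.5},{"offset":[0.001,0.0953,-0.135],"spin":-1.5},{"offset":[0.001,0.0953,-0.165],"spin":-1.5},{"offset":[0.001,0.0953,-0.18],"spin":-1.5},{"offset":[0.001,0.0953,-0.1886],"spin":-1.5}]'
python3 -m crank '[{"offset":[0,0,0],"spin":0},{"offset":[0,0,0],"spin":0},{"offset":[0,0,0],"spin":0},{"offset":[0,0,0],"spin":0},{"offset":[0,0,0],"spin":0},{"offset":[0,0,0],"spin":0},{"offset":[0,0,0],"spin":0},{"offset":[0,0,0],"spin":0}]' 0 60
python3 -m crank '[{"offset":[0,0,0],"spin":0},{"offset":[0,0,0],"spin":0},{"offset":[0,0,0],"spin":0},{"offset":[0,0,0],"spin":0},{"offset":[0,0,0],"spin":0},{"offset":[0,0,0],"spin":0},{"offset":[0,0,0],"spin":0},{"offset":[0,0,0],"spin":0}]'
```

```text
clock: 18.52
eef_pos: [456.6, -325.0, 16.7]
eef_rot: [-3.14, -0.002, 1.798]
wrist_force: [-0.3, 0.2, -0.4]
finger_gap: 94.3
clock: 19.18
eef_pos: [456.7, -325.1, 16.9]
eef_rot: [-3.14, -0.002, 1.798]
wrist_force: [-0.3, 0.4, -0.7]
finger_gap: 44.0
clock: 19.85
eef_pos: [456.8, -325.1, 16.9]
eef_rot: [-3.14, -0.002, 1.798]
wrist_force: [2.0, 0.7, -0.4]
finger_gap: 39.9
```

```bash
python3 -m crank '[{"offset":[0,0,0.02],"spin":0},{"offset":[0,0,0.05],"spin":0},{"offset":[0,0,0.09],"spin":0},{"offset":[-0.005,0.015,0.12],"spin":0},{"offset":[-0.01,0.045,0.14],"spin":0},{"offset":[-0.015,0.08,0.15],"spin":0.5},{"offset":[-0.015,0.115,0.15],"spin":1},{"offset":[-0.015,0.145,0.15],"spin":1.8}]'
python3 -m crank '[{"offset":[0.01,0.03,0],"spin":0},{"offset":[0.02,0.06,0],"spin":0},{"offset":[0.03,0.09,0],"spin":0},{"offset":[0.036,0.11,0],"spin":0},{"offset":[0.04,0.125,0],"spin":0},{"offset":[0.041,0.13,0],"spin":0},{"offset":[0.041,0.13,0],"spin":0},{"offset":[0.041,0.13,0],"spin":0}]'
python3 - <<'E'
from h import *
s=manip.read_state(); print(s["eef_pos"],s["eef_rot"],s["wrist_force"],s["moment"])
E
```

```text
clock: 20.52
eef_pos: [441.0, -178.4, 167.2]
eef_rot: [-3.14, -0.002, 1.829]
wrist_force: [1.4, 0.1, -4.6]
finger_gap: 39.5
clock: 21.18
eef_pos: [481.6, -48.9, 166.9]
eef_rot: [-3.139, -0.002, 1.829]
wrist_force: [-0.1, -0.1, -4.4]
finger_gap: 39.5
[481.61728443 -48.86154792 166.85696046] [-3.13920092e+00 -1.58895161e-03  1.82911322e+00] [-0.09100161 -0.11473557 -4.40220321] [-0.03987388 -0.14509128  0.04052331]
```

```bash
python3 -m crank '[{"offset":[0.0012,0.0012,-0.015],"spin":0},{"offset":[0.0012,0.0012,-0.03],"spin":0},{"offset":[0.0012,0.0012,-0.045],"spin":0},{"offset":[0.0012,0.0012,-0.055],"spin":0},{"offset":[0.0012,0.0012,-0.06],"spin":0},{"offset":[0.0012,0.0012,-0.063],"spin":0},{"offset":[0.0012,0.0012,-0.063],"spin":0},{"offset":[0.0012,0.0012,-0.063],"spin":0}]'
python3 - <<'E'
from h import *
s=manip.read_state(); p=wristE(manip.camera("wrist"),s); print(s["eef_pos"],s["eef_rot"])
o=p["pixels"][60:320,160:480,::-1]; o=cv2.resize(o,None,fx=2.3,fy=2.3,interpolation=cv2.INTER_CUBIC)
def mk(w,col):
    u,v=proj(p,w); cv2.circle(o,(int((u-160+.5)*2.3),int((v-60+.5)*2.3)),4,col,1)
def W(c,a,X): a=np.radians(a); return [c[0]+X[0]*np.cos(a)-X[1]*np.sin(a),c[1]+X[0]*np.sin(a)+X[1]*np.cos(a),X[2]]
# block predicted from TCP (magenta), manifold fit (green)
a=np.degrees(s["eef_rot"][2])-90; T=s["eef_pos"]; z=T[2]-16.9
f=W(T,a,(0,-0.6,0))[:2]
for X in [(35,70,z+12),(-35,70,z+12),(35,70,z),(-35,70,z),(18,57,z+12),(-20,46,z+50),(20,46,z+50)]: mk(W(f,a,X),(255,0,255))
for X in [(35,70,66),(-35,70,66),(18,57,80)]: mk(W((483,-48.3),14.85,X),(0,255,0))
cv2.imwrite("pics/w8.png",o)
E
```

```text
clock: 21.85
eef_pos: [483.1, -47.9, 104.4]
eef_rot: [-3.14, -0.001, 1.829]
wrist_force: [0.1, 0.1, -3.9]
finger_gap: 39.6
[483.0702119  -47.89500076 104.37960113] [-3.13980406e+00 -1.28020648e-03  1.82888157e+00]
```

View pics/w8.png

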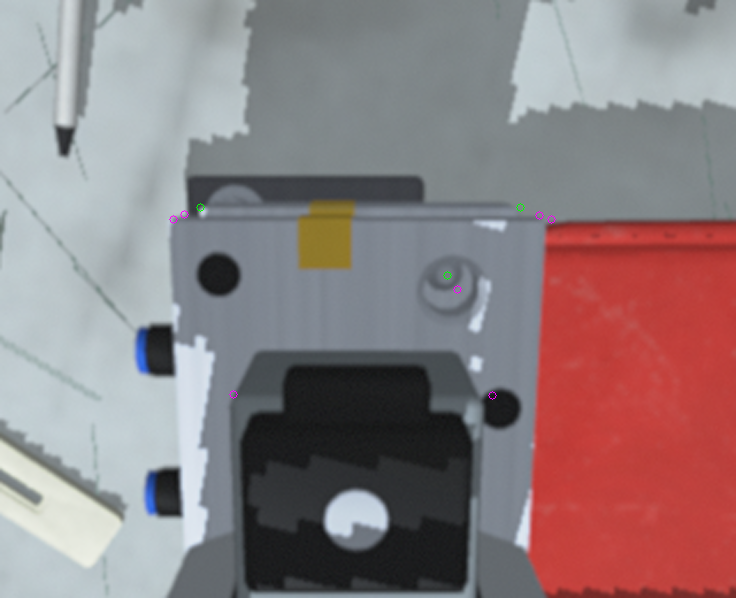

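The pin nose is visible through the block's hole (446,272 inside the hole at 451,287), and the fitted points agree within about 0.7 mm. Both yellow marks are at (327,235), aligned. Lowering in stages and watching force.

```bash
python3 -m crank '[{"offset":[0,0.0002,-0.003],"spin":0},{"offset":[0,0.0002,-0.006],"spin":0},{"offset":[0,0.0002,-0.008],"spin":0},{"offset":[0,0.0002,-0.01],"spin":0},{"offset":[0,0.0002,-0.011],"spin":0},{"offset":[0,0.0002,-0.012],"spin":0},{"offset":[0,0.0002,-0.012],"spin":0},{"offset":[0,0.0002,-0.012],"spin":0}]'; python3 -c "
from h import *
print(manip.read_state()['moment'])"
```

```text
clock: 22.57
eef_pos: [483.2, -47.6, 92.5]
eef_rot: [-3.14, -0.001, 1.829]
wrist_force: [0.1, 0.5, -4.4]
finger_gap: 39.5
[ 0.04558349 -0.06824043  0.03758562]
```

```bash
python3 -m crank '[{"offset":[0,0,-0.001],"spin":0},{"offset":[0,0,-0.002],"spin":0},{"offset":[0,0,-0.003],"spin":0},{"offset":[0,0,-0.004],"spin":0},{"offset":[0,0,-0.005],"spin":0},{"offset":[0,0,-0.006],"spin":0},{"offset":[0,0,-0.006],"spin":0},{"offset":[0,0,-0.006],"spin":0}]'; python3 -c "
from h import *
print(manip.read_state()['moment'])"
```

```text
clock: 23.23
eef_pos: [483.2, -47.7, 86.8]
eef_rot: [-3.14, -0.001, 1.829]
wrist_force: [-2.8, 1.1, 4.1]
finger_gap: 39.7
[ 0.0461323   0.68798731 -0.01520834]
```

```bash
python3 -m crank '[{"offset":[-0.0003,0,-0.0005],"spin":0},{"offset":[-0.0003,0,-0.001],"spin":0},{"offset":[-0.0003,0,-0.0015],"spin":0},{"offset":[-0.0003,0,-0.002],"spin":0},{"offset":[-0.0003,0,-0.0025],"spin":0},{"offset":[-0.0003,0,-0.003],"spin":0},{"offset":[-0.0003,0,-0.003],"spin":0},{"offset":[-0.0003,0,-0.003],"spin":0}]'; python3 -c "
from h import *
print(manip.read_state()['moment'])"
```

```text
clock: 23.9
eef_pos: [483.2, -47.6, 84.1]
eef_rot: [-3.141, -0.001, 1.829]
wrist_force: [-2.8, 0.5, 6.0]
finger_gap: 39.6
[0.14089652 0.358537   0.00931955]
```

```bash
python3 -m crank '[{"offset":[-0.0003,0,-0.0004],"spin":0},{"offset":[-0.0003,0,-0.0008],"spin":0},{"offset":[-0.0003,0,-0.0012],"spin":0},{"offset":[-0.0003,0,-0.0015],"spin":0},{"offset":[-0.0003,0,-0.0015],"spin":0},{"offset":[-0.0003,0,-0.0015],"spin":0},{"offset":[-0.0003,0,-0.0015],"spin":0},{"offset":[-0.0003,0,-0.0015],"spin":0}]'; python3 -c "
from h import *
print(manip.read_state()['moment'])"
```

```text
clock: 24.57
eef_pos: [483.2, -47.7, 82.9]
eef_rot: [3.141, -0.0, 1.829]
wrist_force: [-2.6, 0.6, 7.6]
finger_gap: 39.7
[0.1783675  0.52910441 0.03297804]
```

```bash
python3 -m crank '[{"offset":[0,0,-0.0004],"spin":0},{"offset":[0,0,-0.0008],"spin":0},{"offset":[0,0,-0.0008],"spin":0},{"offset":[0,0,-0.0008],"spin":0},{"offset":[0,0,-0.0008],"spin":0},{"offset":[0,0,-0.0008],"spin":0},{"offset":[0,0,-0.0008],"spin":0},{"offset":[0,0,-0.0008],"spin":0}]'; python3 -c "
from h import *
print(manip.read_state()['moment'])"
```

```text
clock: 25.23
eef_pos: [483.2, -47.7, 82.9]
eef_rot: [3.141, -0.0, 1.829]
wrist_force: [-6.7, 0.5, 15.0]
finger_gap: 39.6
[0.24746432 1.57011267 0.06845555]
```

```bash
python3 -m crank '[{"offset":[-0.0004,0,-0.0006],"spin":0},{"offset":[-0.0006,0,-0.0006],"spin":0},{"offset":[-0.0006,0,-0.0006],"spin":0},{"offset":[-0.0006,0,-0.0006],"spin":0},{"offset":[-0.0006,0,-0.0006],"spin":0},{"offset":[-0.0006,0,-0.0006],"spin":0},{"offset":[-0.0006,0,-0.0006],"spin":0},{"offset":[-0.0006,0,-0.0006],"spin":0}]'
python3 - <<'E'
from h import *
s=manip.read_state(); print(s["moment"],s["eef_rot"])
p=wristE(manip.camera("wrist"),s); a=p["pixels"][60:320,160:480,::-1]
cv2.imwrite("pics/w9.png",cv2.resize(a,None,fx=2.3,fy=2.3,interpolation=cv2.INTER_CUBIC))
q=manip.camera("scene"); u,v=map(int,proj(q,(483,-48,66))); cv2.imwrite("pics/s9.png",cv2.resize(q["pixels"][v-75:v+75,u-100:u+100,::-1],None,fx=4,fy=4,interpolation=cv2.INTER_CUBIC))
t=manip.camera("top"); print(*[(b,loc(b[2])) for b in blobs(t,(35,60,20),(90,255,255),(280,215,370,310),5,2)],sep="\n")
for r in manip.search_frame(t,"scraper_grip")[:2]: print(r["location"],r["conf"])
E
```

```text
clock: 25.9
eef_pos: [483.2, -47.7, 83.0]
eef_rot: [3.14, 0.0, 1.829]
wrist_force: [-2.3, 1.3, 11.6]
finger_gap: 39.3
[ 0.31950019  0.55313303 -0.04222467] [3.13986478e+00 9.28158448e-05 1.82906317e+00]
((array([318.5, 261. ]), np.int32(2), array([543.6, -16.5])), array([67., 16.]))
((array([318.5, 263.5]), np.int32(2), array([536.9, -16.5])), array([60.5, 17.7]))
((array([359.5, 268.5]), np.int32(2), array([ 523.3, -126. ])), array([ 19.5, -84.7]))
((array([323. , 286.5]), np.int32(2), array([475.5, -28.4])), array([-1.9, 21.8]))
((array([331. , 290.5]), np.int32(2), array([464.9, -49.7])), array([-17.6,   3.9]))
((array([334.5, 292.5]), np.int32(2), array([459.6, -58.9])), array([-25. ,  -3.7]))
((array([352.5, 307.5]), np.int32(2), array([ 419.9, -106.5])), array([-75.5, -39.6]))
[558.3, 303.8, 54.5] 0.75
[600.8, 145.2, 54.4] 0.48
```

View pics/w9.png

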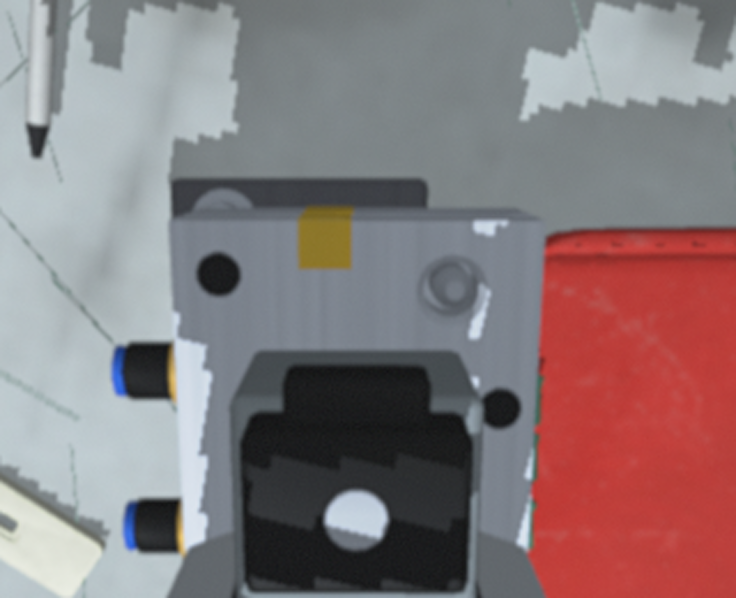

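View pics/s9.png

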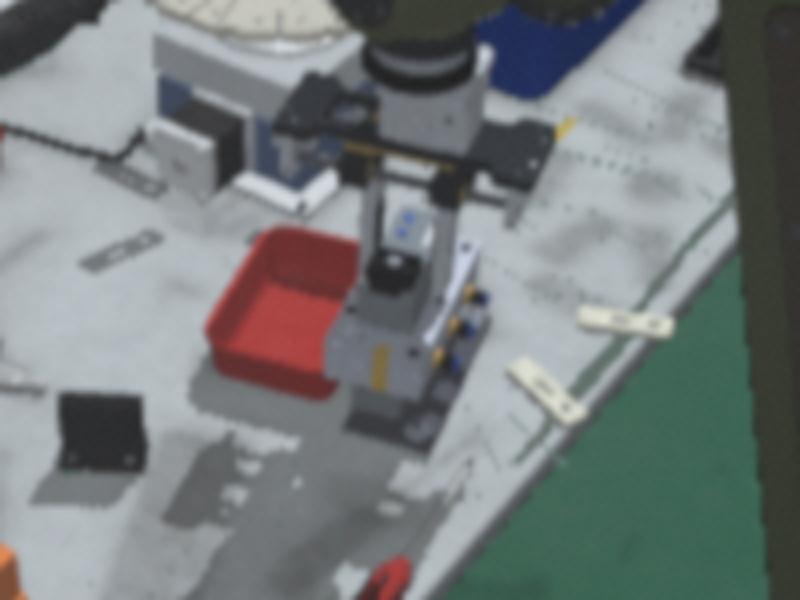

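The pin is centred in the hole, the marks meet, and no gap is visible. I'll add a little more press margin and hand in.

```bash
python3 -m crank '[{"offset":[-0.0003,0,-0.0005],"spin":0},{"offset":[-0.0005,0,-0.001],"spin":0},{"offset":[-0.0005,0,-0.001],"spin":0},{"offset":[-0.0005,0,-0.001],"spin":0},{"offset":[-0.0005,0,-0.001],"spin":0},{"offset":[-0.0005,0,-0.001],"spin":0},{"offset":[-0.0005,0,-0.001],"spin":0},{"offset":[-0.0005,0,-0.001],"spin":0}]' && python3 -c "
from h import *
s=manip.read_state(); print(s['wrist_force'],s['moment'],s['eef_pos'],s['finger_gap'])
if 9<s['wrist_force'][2]<28: print(manip.sign_off())"
```

```text
clock: 26.77
eef_pos: [483.2, -47.7, 82.9]
eef_rot: [3.139, 0.001, 1.829]
wrist_force: [-4.4, 1.6, 15.1]
finger_gap: 39.6
[-4.39463626  1.6397514  15.07612379] [ 0.37661814  1.15852931 -0.00826348] [483.16719998 -47.70389474  82.94695448] 39.600647811704384
the job is handed in; nothing more can be done
None
```

The job is handed in at 26.8 s, with the valve block seated on the manifold and still held pressed shut; no verdict was reported.

- **Scraping:** I gripped the orange scraper by its rib and cleared the face in one sweep. The top camera and a later wrist picture showed all three scraps in the tray and none left on the face. In the last top picture the arm hid the scraps, so that count could not be repeated.
- **Scraper:** It stood down about 5 mm from where it started. I felt it touch the worktop before letting go, and the last top picture still finds it there.
- **Valve block:** It went over both dowels, yellow mark to yellow mark, and the last wrist picture shows the pin at the marked end centred in its hole. The tool stopped at 82.9 mm, the height expected for fully flush.
- **Press:** The wrist reads 15 N upward, about 20 N on the valves and face with the block's weight added. The springs need 12 N. A small sideways force of about 4 N remains at the pins.

I did not go near the other things on the worktop with the tool, and the loose tray looked unmoved. I did not measure their positions again at the end.

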